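# Take up the label roll with the prong tongs

### The arm

A 7-joint arm with a two-finger parallel gripper is mounted at the origin on a cart in front of the work surface, level with it; the furniture and walls round the work are solid. World frame = base frame: x ahead of the robot, y to its left, z up, the work surface at z = 0. Lengths are in m, angles in rad, forces in N, time in s.
With the tool pointing down it reaches from about 0.425 to 0.925 m from the base axis. Payload 6.8 kg.
Tool frame: the origin (TCP) lies at the very end of the fingers, on their centre line; the grasp point (between the pads) lies bot.tcp_to_grasp behind it (bot.tcp_to_grasp is the distance from the TCP to the grasp point, in m); z points along the fingers, y is the line along which they close (so a half turn about z gives the same grasp; the last joint's range is limited). The gripper opens to 85 mm and grips with 20 to 120 N. Pads are 22 mm wide; open, the fingers measure 114 mm over their backs; the gripper's body (76 mm by 85 mm) begins 54 mm behind the grasp point. The pads swing forward as they close: fully open they stand 13 mm farther back than shut.
Start: joints at [-1.251, 0.477, 0.022, 1.555, -0.011, 1.109, -0.083], TCP at [0.28, 0.614, 0.231] pointing down, gripper open.
Joint ranges: [-2.96, 2.96], [-0.34, 2.1], [-1.41, 1.46], [0.24, 2.44], [-1.37, 4.51], [0.17, 1.92], [-2.96, 2.96]. Speed limits (rad/s): [2.39, 2.39, 3.14, 3.14, 3.14, 3.14, 3.14].

### API

Orientations are given as a unit quaternion [w, x, y, z].
In Python, from station import bot gives the robot as it stands.
- The arm moves only by the tool servo_tool, never from a script. Its argument "motion" is a list that holds one entry, the list of rows, each a list of 7 numbers: the shift along the tool's x, y, z in m, then the turn, a rotation vector about the tool's x, y, z in units of 5 degrees (1.0 is 5 degrees), then the opening, from 0 (shut) to 1 (fully open). A call has 1 to 20 rows; each row is the pose to reach, as a shift and turn from the pose commanded when the call began, along the tool's axes at that moment; what a row does not reach only later rows make up. A row lasts 1/12 s, in which the tool goes at most 41.7 mm and 7.16 degrees, less where a joint would pass 70% of its speed; a pose out of reach is approached as far as the arm can. A call with a gripper value outside its range is refused whole. The fingers move at their own pace and stop on an object; "grip_force" is the grip in N (left out, the last holds). Time passes only in rows, so rows that repeat a pose let the fingers close. It gives the time, the measured TCP pose, the force, the opening and the grip force at its end, in the units of the state.
- bot.get_obs(): the state, without advancing time (a new reading comes with each control period).
- bot.read_camera(name): name is "side" or "top" or "wrist"; returns a dict with "img" (400x640x3 uint8, red, green, blue), "K" (3x3 intrinsics, pixels), "pose" (4x4, takes a point from camera to world coordinates). Camera axes: x right, y down, z forward; pixel columns grow to the right and rows downward; lengths in m; the calibration is good to about 2 mm. The wrist camera is an equidistant fisheye: a pixel r from the principal point sees the ray r / f radians off the axis. A picture is of the moment at which its call begins. There is no depth.
- bot.hand_in(): hands the job in; it is judged then, once.
The state is a dict: "t": time; "q": joint angles; "joint_vel": joint speeds; "joint_torque": joint torques, N m; "eef_pos": TCP position; "tool_rot": TCP orientation; "contact_force": force on the tool from outside, world axes, zero at the start; "torque": the same for the moment, N m; "gripper_width": opening from 0.0 (shut) to 1.0 (fully open); "grasp_force": force on a finger pad.
Only numpy, scipy, OpenCV 4.12 (cv2) and the standard library are available. Lean on these libraries where they do the work, as an engineer would, in place of code of your own. Each camera call takes 0.05 s, during which the arm holds its last target. There are 200 camera calls.

### The job

The blank labels must stay free of fingerprints: take the prong tongs out of their wooden stand, put one prong down the hole of the white label roll with the other prong outside it, squeeze the tongs shut on the roll's wall and lift the roll at least 10 cm clear above the table. Never touch the roll with the gripper's fingers, and leave the tape roll, the jar and the glue stick where they stand. Finish while still holding the roll up in the squeezed tongs: do not put anything down or let go.

Things in the scene. Friction and masses are not known exactly. Their poses are not given: they have to be found in the camera images.
- tongs: Steel spring tongs with black grips, 80 g, 153 mm tall, prongs down in the stand. Two arms along its y, pivoted at the top (axis x, z = 145 mm). Origin at tip height, z up, y from straight to sprung arm. The straight arm is rigid with it; its flat grip's outer face is at y = -20 mm, z = 89 to 121, 20 mm wide. The sprung arm mirrors it at joint 0.138; its grip bulges, peak z = 105
- tongs_grip (a point): Where to grip, closing along the tongs' y: midway between the black grips of the open tongs, 105 mm above the tips, 48 mm below the top. 45.5 mm over the grips when open, 40 mm when the prongs are 24 mm apart (1 mm here is 3.3 mm at the prongs). The spring pushes back with 6 N open, 10 N at 40 mm: squeeze 1 to 2 mm to carry the tongs open; 30 to 60 N shuts them
- tongs_arm (a joint): Angle of the sprung arm, rad: 0 = at rest, open, about 42 mm clear between the prongs; 0.138 = prongs parallel, 24 mm clear; 0.21 = stop
- tip_straight (a point): Lower end of the straight prong, on its axis: a round-ended steel rod of 7 mm diameter, 64 mm long, parallel to the tongs' z at y = -15.5 mm (4.5 mm inward of its grip's outer face)
- tip_sprung (a point): Lower end of the sprung prong (7 mm diameter), on its axis; with the tongs open it is about 51 mm in y from the straight tip (axis to axis) and 3.5 mm higher
- stand: Fixed light wooden block 52 (x) x 104 (y) x 52 (z) mm in which the tongs stand; origin at the centre of its underside. Wells 44 mm deep: 9.5 mm square at y = -27.5 mm for the straight prong, 12 x 22 mm (x, y) at y = +20 mm for the sprung one (floor 3.5 mm higher). The origin of the tongs starts at y = -12 mm, z = 8 mm, same yaw; lift straight up by over 50 mm
- label_roll: Plain white roll of blank labels lying flat, 68 mm outer diameter, 30 mm high, about 90 g, with an open round hole of about 17 mm diameter right through, the wall between hole and outside 23 to 25 mm thick; origin at the centre of its underside. Taller and with a smaller hole than the tape roll
- tape_clear: Bystander: yellowish tape roll lying flat, 68 mm diameter, 18 mm high; origin at the centre of its underside
- parts_jar: Bystander: round jar with a screw lid, 47 mm diameter, 55 mm high; origin at the centre of its underside
- glue_stick: Bystander: upright glue stick, 28 mm diameter, 86 mm high; origin at the centre of its underside
Not all that is in view belongs to the job. Of the things shaped like the tongs, the steel one is meant.

How it is judged:
By the outcome, as a careful person would: the job done as asked, in the order asked, and still so for the second after the job is handed in, while the arm keeps its last pose, push and grip.
It also fails if it takes over 42 s, if anything falls off the work surface, if the arm or the gripper's body presses on something with over 40 N, if the wrist force passes 120 N, or if a joint passes its speed limit or range.

## Working session

There is one attempt and no reset: what is moved stays moved. The work goes in short steps, Python scripts to look and compute and a tool call to move; the robot and the scene stay as the last step left them, time stands still between calls to the robot, and variables do not carry over. Pictures are saved under pics/ and viewed, at most 10 in all, crops included, and the job is handed in when it is done.

Besides the shell and the picture viewer there is one more tool, called after "Emit:" as a command line: name --argument value ..., lists and objects as JSON in quotes. servo_tool: Moves the arm, as the interface text tells. Its arguments: {"type":"object","properties":{"motion":{"type":"array"},"grip_force":{"type":"number"}},"required":["motion"]}

```bash
ls; mkdir -p pics; python3 - <<'E'
from station import bot
import cv2,numpy as np,pickle
o=bot.get_obs();print(o,bot.tcp_to_grasp)
d={}
for n in("side","top","wrist"):
    c=bot.read_camera(n);d[n]=c;cv2.imwrite(f"pics/{n}0.png",c["img"][:,:,::-1]);print(n,c["K"].round(1).tolist(),c["pose"].round(3).tolist())
pickle.dump(d,open("c0.pkl","wb"))
E
```

```text
pics
{'t': 0.0, 'q': array([-1.2510911 ,  0.47783326,  0.02233198,  1.55646616, -0.01153096,
        1.10937548, -0.08312942]), 'joint_vel': array([ 0.0008747 , -0.00018633,  0.0010537 ,  0.00092474, -0.00072641,
       -0.00138646, -0.00078891]), 'joint_torque': array([-7.40131109e-04, -5.96460736e+01,  1.60785835e+00, -2.81197089e+01,
        1.25775495e-02,  9.49254289e-03,  1.28239324e-05]), 'eef_pos': array([0.27978365, 0.61359459, 0.23029716]), 'tool_rot': array([-1.50285909e-04,  2.12282353e-01,  9.77207883e-01, -9.65688338e-04]), 'contact_force': array([ 0.03012968, -0.01937839,  0.05256839]), 'torque': array([ 0.00787039, -0.02692703, -0.0682415 ]), 'grasp_force': 0.0, 'gripper_width': 1.0024335444985284} 0.0187
side [[424.5, 0.0, 316.9], [0.0, 424.5, 200.2], [0.0, 0.0, 1.0]] [[-0.999, 0.032, -0.028, 0.563], [0.039, 0.47, -0.882, 1.094], [-0.015, -0.882, -0.471, 0.646], [0.0, 0.0, 0.0, 1.0]]
top [[378.9, 0.0, 323.1], [0.0, 378.9, 205.4], [0.0, 0.0, 1.0]] [[0.002, -0.991, 0.131, 0.384], [-1.0, -0.003, -0.005, 0.082], [0.005, -0.131, -0.991, 1.15], [0.0, 0.0, 0.0, 1.0]]
wrist [[309.7, 0.0, 321.5], [0.0, 309.7, 193.5], [0.0, 0.0, 1.0]] [[0.414, 0.872, 0.261, 0.214], [0.91, -0.396, -0.121, 0.644], [-0.002, 0.287, -0.958, 0.373], [0.0, 0.0, 0.0, 1.0]]
```

View pics/side0.png

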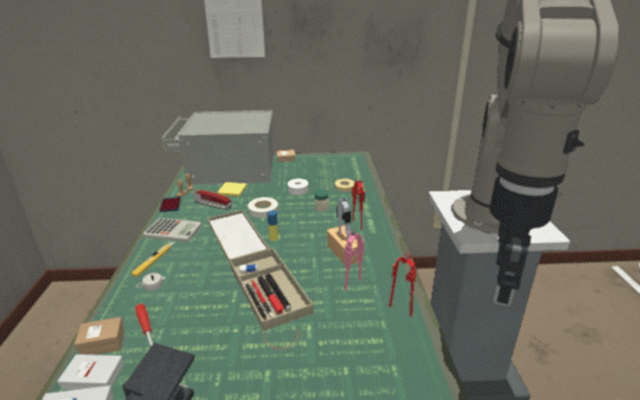

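View pics/top0.png

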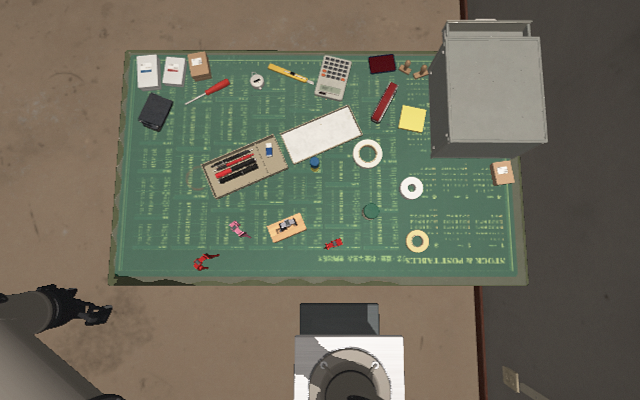

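Top view: stand with steel tongs at about (286,226), small white roll at (411,188), larger white ring at (367,153), tape at (417,241), jar (372,211), glue (314,162). In the side view the stand is at (343,240) and the roll at (298,186). I'll enlarge those areas.

```bash
python3 - <<'E'
import cv2,pickle,numpy as np
d=pickle.load(open("c0.pkl","rb"))
def cr(n,u,v,w=50,h=36):
    return cv2.resize(d[n]["img"][v-h:v+h,u-w:u+w,::-1],(400,288),interpolation=cv2.INTER_CUBIC)
m=np.vstack([np.hstack([cr("top",286,226),cr("top",411,188)]),np.hstack([cr("side",343,230),cr("side",298,186)])])
cv2.imwrite("pics/m1.png",m)
E
```

```text
(no output)
```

View pics/m1.png

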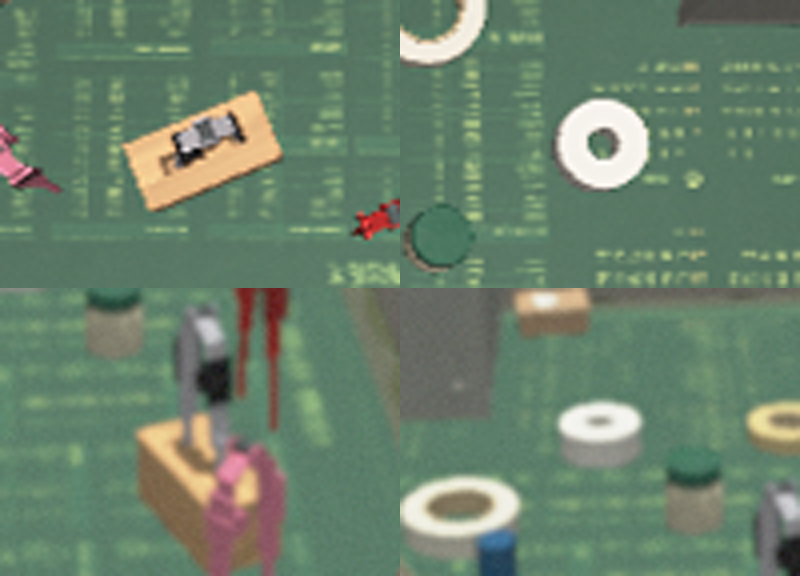

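```bash
cat > h.py <<'E'
import numpy as np
def ray(c,u,v,fish=False):
    K,P=np.array(c["K"]),np.array(c["pose"])
    x,y=(u-K[0,2])/K[0,0],(v-K[1,2])/K[1,1]
    if fish:
        r=np.hypot(x,y);d=np.array([x/r*np.sin(r),y/r*np.sin(r),np.cos(r)])
    else: d=np.array([x,y,1.])
    d=P[:3,:3]@d;return P[:3,3],d/np.linalg.norm(d)
def onz(c,u,v,z,fish=False):
    o,d=ray(c,u,v,fish);return o+d*(z-o[2])/d[2]
def tri(rs):
    A=sum(np.eye(3)-np.outer(d,d) for o,d in rs);b=sum((np.eye(3)-np.outer(d,d))@o for o,d in rs)
    p=np.linalg.solve(A,b);return p,[np.linalg.norm(np.cross(p-o,d)) for o,d in rs]
def proj(c,p,fish=False):
    K,P=np.array(c["K"]),np.array(c["pose"]);q=P[:3,:3].T@(np.array(p)-P[:3,3])
    if fish:
        t=np.arctan2(np.hypot(q[0],q[1]),q[2]);s=t/np.hypot(q[0],q[1])
    else: s=1/q[2]
    return K[0,0]*q[0]*s+K[0,2],K[1,1]*q[1]*s+K[1,2]
E
python3 - <<'E'
import pickle,numpy as np;from h import *
d=pickle.load(open("c0.pkl","rb"));t,s=d["top"],d["side"]
T=lambda x,y,o:(o[0]+x/4-.4,o[1]+y/4-.4)
cs=[T(*p,(236,190)) for p in[(124,145),(257,92),(283,157),(152,211)]]
W=np.array([onz(t,*c,.052) for c in cs]);print("stand corners",W.round(4).tolist(),W.mean(0).round(4),[np.linalg.norm(W[i]-W[(i+1)%4]).round(4) for i in range(4)])
rh=T(603-400,144,(361,152));print("roll",onz(t,*rh,.03).round(4))
sh=T(600-400,421-288,(248,150));print("tri roll top",tri([ray(t,*rh),ray(s,*sh)]))
# stand corner (+y -x?) : side-view left-top corner & others
for a in[(137,437),(188,415)]:
    sc=T(a[0],a[1]-288,(293,194));print(a,onz(s,*sc,.052).round(4))
for n,p,z in[("tape",(417,241),.018),("jar",(372,211),.055),("glue",(314,161),.086),("bigring",(367,153),.02),("red top",(335,243),.14),("pink",(237,228),.14)]:print(n,onz(t,*p,z).round(3))
E
```

```text
stand corners [[0.4679, 0.2405, 0.052], [0.5069, 0.1445, 0.052], [0.4595, 0.1252, 0.052], [0.4203, 0.2193, 0.052]] [0.4637 0.1824 0.052 ] [np.float64(0.1036), np.float64(0.0511), np.float64(0.1019), np.float64(0.0521)]
roll [ 0.5857 -0.1883  0.03  ]
tri roll top (array([ 0.58588689, -0.18839028,  0.02954479]), [np.float64(7.93592355060064e-05), np.float64(7.935923550573053e-05)])
(137, 437) [0.5084 0.1533 0.052 ]
(188, 415) [0.4727 0.128  0.052 ]
tape [ 0.426 -0.203  0.018]
jar [ 0.512 -0.066  0.055]
glue [0.652 0.103 0.086]
bigring [ 0.695 -0.058  0.02 ]
red top [0.416 0.045 0.14 ]
pink [0.455 0.307 0.14 ]
```

View pics/wrist0.png

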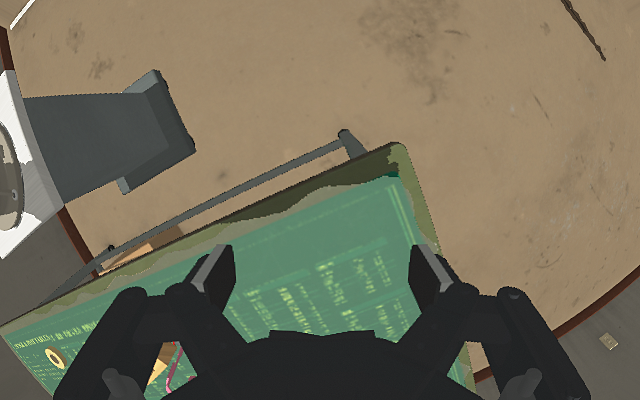

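Top view, side view and the two-view triangulation agree. The roll centre is at (0.586,-0.188) with its top at z≈0.0295, as the text says. The stand centre is at (0.464,0.182), yaw ≈22°. The start wrist picture shows only the table edge. Next I'll hover over the tongs.

Emit:
servo_tool --motion '[[[-0.03,-0.027,-0.005,0,0,-0.8,1],[-0.06,-0.055,-0.01,0,0,-1.6,1],[-0.09,-0.082,-0.02,0,0,-2.5,1],[-0.12,-0.11,-0.02,0,0,-3.5,1],[-0.15,-0.137,-0.02,0,0,-4.5,1],[-0.18,-0.165,-0.02,0,0,-5.5,1],[-0.21,-0.192,-0.02,0,0,-6.5,1],[-0.24,-0.22,-0.02,0,0,-7.5,1],[-0.27,-0.247,-0.02,0,0,-8.5,1],[-0.3,-0.275,-0.02,0,0,-9.32,1],[-0.33,-0.302,-0.02,0,0,-9.32,1],[-0.3525,-0.3224,-0.02,0,0,-9.32,1],[-0.3525,-0.3224,-0.02,0,0,-9.32,1],[-0.3525,-0.3224,-0.02,0,0,-9.32,1],[-0.3525,-0.3224,-0.02,0,0,-9.32,1],[-0.3525,-0.3224,-0.02,0,0,-9.32,1],[-0.3525,-0.3224,-0.02,0,0,-9.32,1]]]'

```text
t: 1.57
eef_pos: [0.4664, 0.1761, 0.2512]
tool_rot: [-0.0, -0.193, 0.981, 0.0]
contact_force: [-0.3, 0.8, -0.4]
gripper_width: 1.0
grasp_force: 0.0
```

```bash
python3 - <<'E'
from station import bot
import cv2,numpy as np,pickle
from h import *
o=bot.get_obs();print(o['t'],o['q'].round(3),o['eef_pos'],o['tool_rot'])
c=bot.read_camera("wrist");pickle.dump(c,open("w1.pkl","wb"));cv2.imwrite("pics/w1.png",c["img"][:,:,::-1])
d=pickle.load(open("c0.pkl","rb"));t=d["top"]
y=np.array([-np.sin(.386),np.cos(.386)]);ce=np.array([.4637,.1824])
P=lambda yy,z:np.r_[ce+y*yy,z]
for n,p in[("grip",P(-.00925,.113)),("strgrip",P(-.032,.113)),("sprgrip",P(.0135,.113)),("well",P(.02,.052)),("center",P(0,.052)),("roll",[.586,-.188,.03])]:print(n,np.round(proj(c,p,True)))
for z in(.1,.2):print(onz(t,431,157,z),onz(t,525,157,z))
E
```

```text
1.5667 [-0.574  0.163  0.099  1.951 -0.019  1.028  1.493] [0.46643143 0.1761029  0.25121189] [-1.19096352e-04 -1.92928261e-01  9.81212847e-01  1.47863833e-04]
grip [319. 182.]
strgrip [295. 182.]
sprgrip [344. 182.]
well [346. 168.]
center [328. 168.]
roll [ 71. 153.]
[ 0.66169115 -0.22989474  0.1       ] [ 0.66259883 -0.49834849  0.1       ]
[ 0.63520696 -0.20014717  0.2       ] [ 0.63602818 -0.44303176  0.2       ]
```

View pics/w1.png

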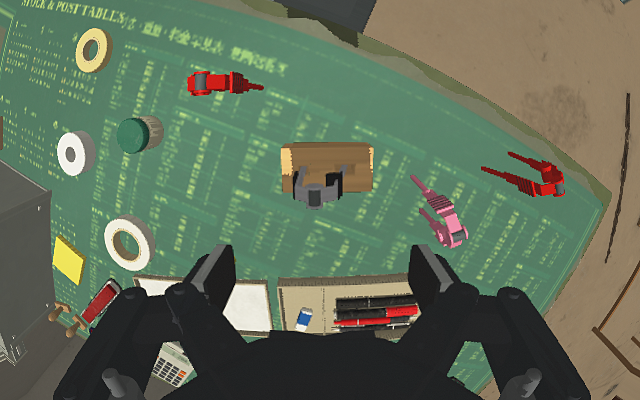

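Wrist view: the tongs are at (318,185) with black grips at about columns 297 and 343, against 295 and 344 predicted. The roll hole is at (71,154), against (71,153) predicted. I'll enlarge the tongs for a finer check.

```bash
python3 - <<'E'
import cv2,pickle,numpy as np
from h import *
c=pickle.load(open("w1.pkl","rb"))
m=cv2.resize(c["img"][132:217,265:390,::-1],None,fx=6,fy=6,interpolation=cv2.INTER_CUBIC)
y=np.array([-np.sin(.386),np.cos(.386)]);x=np.array([np.cos(.386),np.sin(.386)]);ce=np.array([.4637,.1824])
def mk(yy,xx,z,col):
    u,v=proj(c,np.r_[ce+y*yy+x*xx,z],True);cv2.circle(m,(int((u-265+.5)*6),int((v-132+.5)*6)),4,col,1)
for yy in(-.032,.0135):
    for z in(.097,.129):
        for xx in(-.01,.01):mk(yy,xx,z,(0,0,255))
for yy in(-.052,.052):
    for xx in(-.026,.026):mk(yy,xx,.052,(255,0,255))
for yy,hx,hy in((-.0275,.00475,.00475),(.02,.006,.011)):
    for a in(-1,1):
        for b in(-1,1):mk(yy+a*hy,b*hx,.052,(255,255,0))
cv2.imwrite("pics/w1c.png",m)
E
```

```text
(no output)
```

View pics/w1c.png

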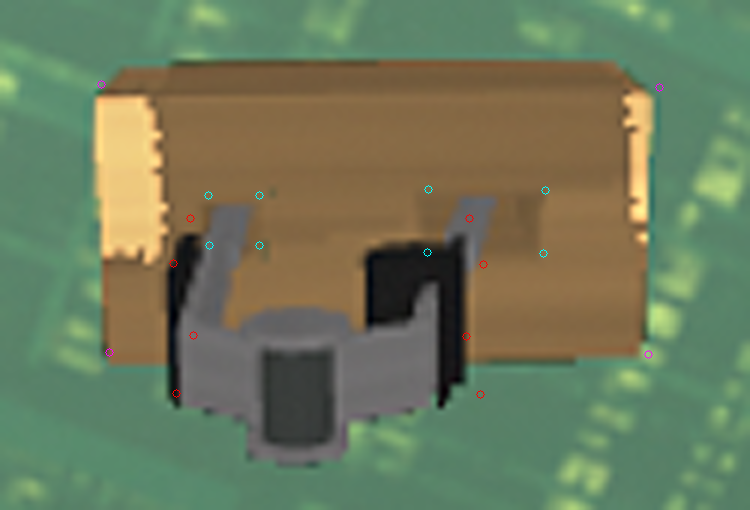

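```bash
python3 - <<'E'
from station import bot
o=bot.get_obs();print(o['t'],o['joint_vel'].round(3),o['eef_pos'],o['tool_rot'])
E
```

```text
1.6167 [0.002 0.001 0.004 0.001 0.    0.001 0.001] [0.46647497 0.17589229 0.25116063] [-1.56562687e-04 -1.92772205e-01  9.81243519e-01  9.20250821e-05]
```

Emit:
servo_tool --motion '[[[-0.0006,-0.0026,0.02,0,0,-0.05,1],[-0.0006,-0.0026,0.045,0,0,-0.05,1],[-0.0006,-0.0026,0.07,0,0,-0.05,1],[-0.0006,-0.0026,0.095,0,0,-0.05,1],[-0.0006,-0.0026,0.115,0,0,-0.05,1],[-0.0006,-0.0026,0.13,0,0,-0.05,0.9],[-0.0006,-0.0026,0.142,0,0,-0.05,0.8],[-0.0006,-0.0026,0.15,0,0,-0.05,0.75],[-0.0006,-0.0026,0.156,0,0,-0.05,0.7],[-0.0006,-0.0026,0.156,0,0,-0.05,0.65],[-0.0006,-0.0026,0.156,0,0,-0.05,0.6],[-0.0006,-0.0026,0.156,0,0,-0.05,0.6]]]' --grip_force 20

```text
t: 2.62
eef_pos: [0.4691, 0.1728, 0.096]
tool_rot: [0.001, -0.194, 0.981, 0.0]
contact_force: [-0.5, -0.1, 0.8]
gripper_width: 0.599
grasp_force: 0.0
```

```bash
python3 - <<'E'
from station import bot
import cv2,pickle
o=bot.get_obs();print(o['t'],o['eef_pos'],o['tool_rot'],o['gripper_width'],o['contact_force'],o['grasp_force'])
c=bot.read_camera("wrist");pickle.dump(c,open("w2.pkl","wb"));cv2.imwrite("pics/w2.png",c["img"][:,:,::-1])
E
```

```text
2.6167 [0.46905765 0.17276287 0.09598564] [ 6.27871630e-04 -1.93775655e-01  9.81045647e-01  1.99900919e-04] 0.5986952204264768 [-0.53537782 -0.09065203  0.78735447] 0.0
```

View pics/w2.png

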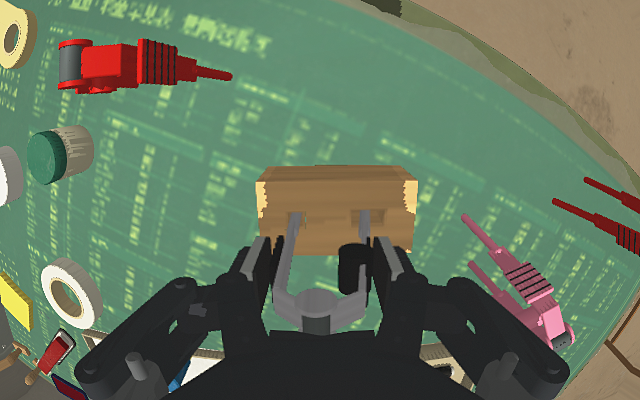

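The fingers straddle the grips. The tongs sit slightly toward the left (straight) pad: the left gap at column 272 is near zero, the right about 9 px. I'll shift about 1.5 mm to -y and close in position.

Emit:
servo_tool --motion '[[[0,-0.0015,0,0,0,0,0.6],[0,-0.0015,0,0,0,0,0.57],[0,-0.0015,0,0,0,0,0.55],[0,-0.0015,0,0,0,0,0.54],[0,-0.0015,0,0,0,0,0.53],[0,-0.0015,0,0,0,0,0.53],[0,-0.0015,0,0,0,0,0.53]]]'

```text
t: 3.25
eef_pos: [0.4693, 0.171, 0.0954]
tool_rot: [0.0, -0.194, 0.981, -0.0]
contact_force: [-0.0, -0.7, 1.9]
gripper_width: 0.534
grasp_force: 7.8
```

Emit:
servo_tool --motion '[[[0,0,0,0,0,0,0.52],[0,0,0,0,0,0,0.515],[0,0,0,0,0,0,0.515],[0,0,0,0,0,0,0.515]]]'

```text
t: 3.58
eef_pos: [0.4692, 0.1708, 0.0953]
tool_rot: [-0.0, -0.194, 0.981, -0.0]
contact_force: [0.9, -1.9, -0.1]
gripper_width: 0.52
grasp_force: 10.5
```

Emit:
servo_tool --motion '[[[0,0,-0.004,0,0,0,0.515],[0,0,-0.01,0,0,0,0.515],[0,0,-0.018,0,0,0,0.515],[0,0,-0.028,0,0,0,0.515],[0,0,-0.038,0,0,0,0.515],[0,0,-0.05,0,0,0,0.515],[0,0,-0.065,0,0,0,0.515],[0,0,-0.08,0,0,0,0.515],[0,0,-0.095,0,0,0,0.515],[0,0,-0.105,0,0,0,0.515],[0,0,-0.11,0,0,0,0.515],[0,0,-0.11,0,0,0,0.515]]]'

```text
t: 4.58
eef_pos: [0.4697, 0.1715, 0.2068]
tool_rot: [0.001, -0.194, 0.981, 0.0]
contact_force: [-0.3, 0.6, -1.4]
gripper_width: 0.517
grasp_force: 7.8
```

```bash
python3 - <<'E'
from station import bot
import cv2,pickle,numpy as np
o=bot.get_obs();print(o['t'],o['eef_pos'],o['tool_rot'],o['gripper_width'],o['contact_force'],o['grasp_force'])
d={n:bot.read_camera(n) for n in("wrist","side","top")};pickle.dump(d,open("w3.pkl","wb"))
from h import proj
w=d["wrist"]["img"]
m=[cv2.resize(w[130:400,140:500],(480,360))]
s=d["side"];u,v=map(int,proj(s,[.469,.171,.16]));print(u,v)
m.append(cv2.resize(s["img"][v-54:v+54,u-48:u+48],(320,360),interpolation=cv2.INTER_CUBIC))
cv2.imwrite("pics/m3.png",np.hstack(m)[:,:,::-1])
E
```

```text
4.5833 [0.46973937 0.17146874 0.20677421] [ 1.26418516e-03 -1.93738837e-01  9.81052201e-01  4.92952904e-04] 0.517281625033763 [-0.25821815  0.56767103 -1.41277893] 7.83802090678364
343 196
```

View pics/m3.png

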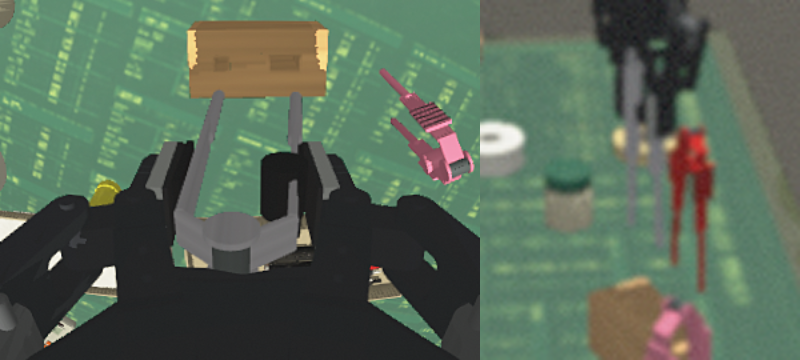

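```bash
python3 - <<'E'
import pickle,numpy as np
from h import *
from scipy.spatial.transform import Rotation as R
d=pickle.load(open("w3.pkl","rb"));w,s=d["wrist"],d["side"]
e=np.array([.4697,.1715,.2068]);r=R.from_quat([-.1937,.981,.0005,.0013])
for n,g,a,b in(("str",[0,-.0175,.0863],(302.8,200.5),(340.3,208.6)),("spr",[0,.0285,.083],(361.3,201),(348.4,214.6))):
    p=e+r.apply(g);print(n,p.round(4),proj(w,p,True),a,proj(s,p),b)
    q,err=tri([ray(w,*a,True),ray(s,*b)]);print(" tri",q.round(4),"tool",r.inv().apply(q-e).round(4),np.round(err,4))
    q=onz(w,*a,p[2],True);print(" wristonly tool",r.inv().apply(q-e).round(4))
E
```

```text
str [0.4766 0.1554 0.1205] (np.float64(299.5991785483833), np.float64(198.71217619908515)) (302.8, 200.5) (np.float64(339.31354774547265), np.float64(207.98699774487656)) (340.3, 208.6)
 tri [0.4755 0.1585 0.1209] tool [-0.0002 -0.0142  0.0859] [0.0013 0.0013]
 wristonly tool [-0.0015 -0.015   0.0863]
spr [0.4591 0.198  0.1238] (np.float64(359.1311585832903), np.float64(200.07124044608798)) (361.3, 201) (np.float64(347.9498754253882), np.float64(215.01678622213998)) (348.4, 214.6)
 tri [0.4584 0.1994 0.1258] tool [0.0001 0.0301 0.081 ] [0.0002 0.0002]
 wristonly tool [-0.0008  0.0302  0.083 ]
```

Tongs are held open, tips at z≈0.12 and straight tip at tool y≈-0.0155. Moving above the roll at travel height.

Emit:
servo_tool --motion '[[[0.0005,-0.006,0,0,0,0,0.515],[0.0015,-0.02,0,0,0,0,0.515],[0.003,-0.04,0,0,0,0,0.515],[0.005,-0.065,0,0,0,0,0.515],[0.0073,-0.09,0,0,0,0,0.515],[0.0093,-0.115,0,0,0,0,0.515],[0.0113,-0.14,0,0,0,0,0.515],[0.0133,-0.165,0,0,0,0,0.515],[0.0153,-0.19,0,0,0,0,0.515],[0.0173,-0.215,0,0,0,0,0.515],[0.0193,-0.24,0,0,0,0,0.515],[0.0213,-0.265,0,0,0,0,0.515],[0.0233,-0.29,0,0,0,0,0.515],[0.0255,-0.315,0,0,0,0,0.515],[0.0273,-0.338,0,0,0,0,0.515],[0.0285,-0.353,0,0,0,0,0.515],[0.0291,-0.361,0,0,0,0,0.515],[0.0291,-0.361,0,0,0,0,0.515],[0.0291,-0.361,0,0,0,0,0.515]]]'

```text
t: 6.32
eef_pos: [0.5789, -0.1735, 0.2046]
tool_rot: [-0.001, -0.194, 0.981, 0.0]
contact_force: [0.0, 0.3, -0.9]
gripper_width: 0.517
grasp_force: 7.8
```

Emit:
servo_tool --motion '[[[0,0,0.01,0,0,0,0.515],[0,0,0.025,0,0,0,0.515],[0,0,0.04,0,0,0,0.515],[0,0,0.052,0,0,0,0.515],[0,0,0.06,0,0,0,0.515],[0,0,0.06,0,0,0,0.515],[0,0,0.06,0,0,0,0.515],[0,0,0.06,0,0,0,0.515]]]'

```text
t: 6.98
eef_pos: [0.5799, -0.1739, 0.1459]
tool_rot: [0.001, -0.194, 0.981, -0.0]
contact_force: [-0.3, -0.1, -0.8]
gripper_width: 0.52
grasp_force: 7.8
```

```bash
cat > look.py <<'E'
import sys,cv2,pickle,numpy as np
from station import bot
from h import *
k=sys.argv[1]
o=bot.get_obs();print(o['t'],o['q'].round(2),o['eef_pos'].round(4),o['tool_rot'].round(4),o['gripper_width'],o['contact_force'].round(2),o['grasp_force'])
d={n:bot.read_camera(n) for n in("wrist","side","top")};d["o"]=o;pickle.dump(d,open(f"{k}.pkl","wb"))
w=d["wrist"]["img"][120:300,240:400]
s=d["side"];u,v=map(int,proj(s,[.585,-.175,.05]));print("side crop centre",u,v)
m=[cv2.resize(w,(480,540),interpolation=cv2.INTER_CUBIC),cv2.resize(s["img"][v-54:v+54,u-32:u+32],(320,540),interpolation=cv2.INTER_CUBIC)]
cv2.imwrite(f"pics/{k}.png",np.hstack(m)[:,:,::-1])
E
python3 look.py m4
```

```text
6.9833 [-0.01  0.46  0.26  1.82 -0.15  0.87  2.28] [ 0.5799 -0.1739  0.1459] [ 5.000e-04 -1.938e-01  9.810e-01 -2.000e-04] 0.520305745340341 [-0.32 -0.14 -0.85] 7.841512206941843
side crop centre 297 179
```

View pics/m4.png

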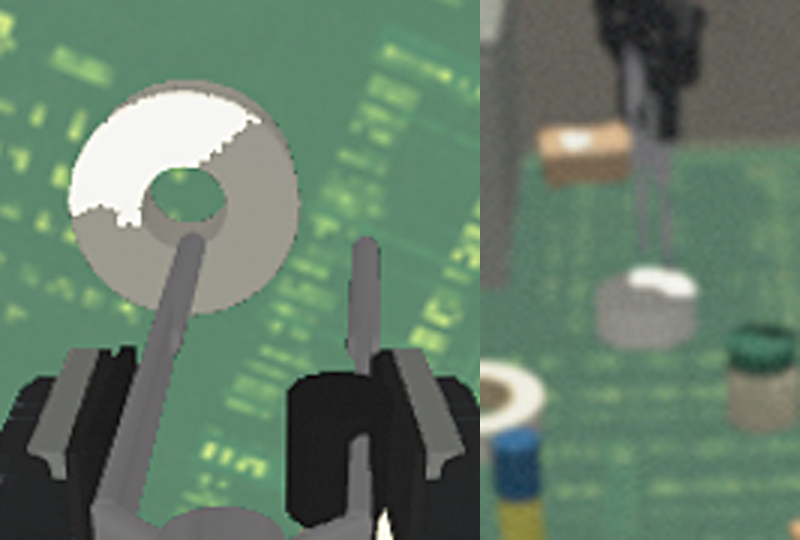

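The roll hole rim centre is at crop (185,205) and the straight tip at (192,240). The sprung tip is at (366,243), clearly outside. I'll work out the offset in the tool frame.

```bash
python3 - <<'E'
import pickle,numpy as np
from h import *
from scipy.spatial.transform import Rotation as R
d=pickle.load(open("m4.pkl","rb"));w,s,o=d["wrist"],d["side"],d["o"]
q=o["tool_rot"];r=R.from_quat([q[1],q[2],q[3],q[0]]);e=o["eef_pos"]
F=lambda x,y:(240+(x+.5)/3-.5,120+(y+.5)/3-.5)
T=lambda p:r.inv().apply(p-e).round(4)
h=onz(w,*F(185,205),.03,True);print("hole",h.round(4),T(h))
for side in((68,203),(299,203),(184,88),(184,313)):print(" rim",T(onz(w,*F(*side),.03,True)))
for z in(.056,.06,.064):print("tip",z,T(onz(w,*F(192,241),z,True)),"spr",T(onz(w,*F(366,243),z+.0035,True)))
G=lambda x,y:(297-32+(x-480+.5)/5-.5,179-54+(y+.5)/5-.5)
print("tip tri",T(tri([ray(w,*F(192,241),True),ray(s,*G(643,262))])[0]))
E
```

```text
hole [ 0.5865 -0.1907  0.03  ] [ 0.0004 -0.018   0.1159]
 rim [ 0.001  -0.0524  0.1159]
 rim [0.001  0.015  0.1159]
 rim [ 0.0346 -0.0178  0.1159]
 rim [-0.0334 -0.0189  0.1159]
tip 0.056 [-0.0022 -0.0146  0.0899] spr [-0.0015  0.031   0.0864]
tip 0.06 [-0.0009 -0.0143  0.0859] spr [-0.0002  0.0304  0.0824]
tip 0.064 [ 0.0004 -0.0141  0.0819] spr [0.0011 0.0299 0.0784]
tip tri [-0.0023 -0.0142  0.0934]
```

Emit:
servo_tool --motion '[[[0.0015,-0.0037,0,0,0,0,0.515],[0.0015,-0.0037,0,0,0,0,0.515],[0.0015,-0.0037,0,0,0,0,0.515],[0.0015,-0.0037,0.006,0,0,0,0.515],[0.0015,-0.0037,0.012,0,0,0,0.515],[0.0015,-0.0037,0.018,0,0,0,0.515],[0.0015,-0.0037,0.022,0,0,0,0.515],[0.0015,-0.0037,0.026,0,0,0,0.515],[0.0015,-0.0037,0.03,0,0,0,0.515],[0.0015,-0.0037,0.034,0,0,0,0.515],[0.0015,-0.0037,0.034,0,0,0,0.515]]]'

```text
t: 8.05
eef_pos: [0.5789, -0.1777, 0.1103]
tool_rot: [-0.001, -0.194, 0.981, 0.0]
contact_force: [-0.2, 0.2, -2.3]
gripper_width: 0.514
grasp_force: 7.8
```

Emit:
servo_tool --motion '[[[0,0,0.004,0,0,0,0.515],[0,0,0.008,0,0,0,0.515],[0,0,0.012,0,0,0,0.515],[0,0,0.015,0,0,0,0.515],[0,0,0.015,0,0,0,0.515],[0,0,0.015,0,0,0,0.515]]]'

```text
t: 8.55
eef_pos: [0.5792, -0.1779, 0.096]
tool_rot: [-0.0, -0.194, 0.981, 0.0]
contact_force: [-0.2, -0.1, -0.9]
gripper_width: 0.52
grasp_force: 7.8
```

```bash
python3 look.py m5
```

```text
8.55 [ 0.01  0.53  0.24  1.85 -0.17  0.78  2.31] [ 0.5792 -0.1779  0.096 ] [-3.000e-04 -1.937e-01  9.811e-01  1.000e-04] 0.5201863658716396 [-0.21 -0.08 -0.94] 7.843031845986843
side crop centre 297 179
```

View pics/m5.png

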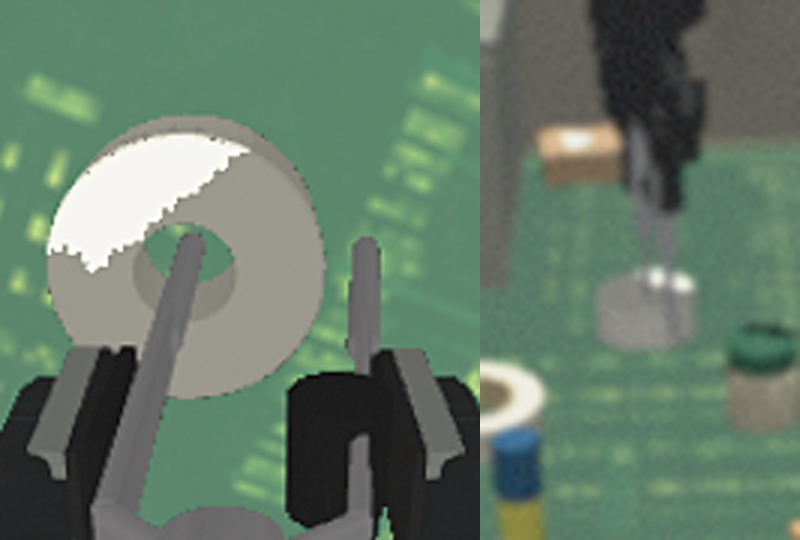

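The straight prong is inside the hole (tip at (192,240), hole centre about (185,270), seen against the table through it). The sprung prong at (366,240) is outside. Now I squeeze.

Emit:
servo_tool --motion '[[[0,0,0,0,0,0,0.505],[0,0,0,0,0,0,0.495],[0,0,0,0,0,0,0.485],[0,0,0,0,0,0,0.475],[0,0,0,0,0,0,0.465],[0,0,0,0,0,0,0.45],[0,0,0,0,0,0,0.43],[0,0,0,0,0,0,0.4],[0,0,0,0,0,0,0.4],[0,0,0,0,0,0,0.4],[0,0,0,0,0,0,0.4]]]' --grip_force 50

```text
t: 9.62
eef_pos: [0.5795, -0.1777, 0.0964]
tool_rot: [0.0, -0.194, 0.981, 0.0]
contact_force: [-1.3, 1.4, 3.9]
gripper_width: 0.462
grasp_force: 50.0
```

Emit:
servo_tool --motion '[[[0,0,-0.003,0,0,0,0.4],[0,0,-0.007,0,0,0,0.4],[0,0,-0.012,0,0,0,0.4],[0,0,-0.018,0,0,0,0.4],[0,0,-0.025,0,0,0,0.4],[0,0,-0.034,0,0,0,0.4],[0,0,-0.044,0,0,0,0.4],[0,0,-0.055,0,0,0,0.4],[0,0,-0.067,0,0,0,0.4],[0,0,-0.08,0,0,0,0.4],[0,0,-0.093,0,0,0,0.4],[0,0,-0.106,0,0,0,0.4],[0,0,-0.118,0,0,0,0.4],[0,0,-0.128,0,0,0,0.4],[0,0,-0.136,0,0,0,0.4],[0,0,-0.142,0,0,0,0.4],[0,0,-0.145,0,0,0,0.4],[0,0,-0.145,0,0,0,0.4]]]'

```text
t: 11.12
eef_pos: [0.5796, -0.178, 0.2418]
tool_rot: [0.0, -0.194, 0.981, -0.0]
contact_force: [0.9, -0.1, -2.1]
gripper_width: 0.454
grasp_force: 50.3
```

```bash
python3 look.py m6; python3 - <<'E'
import pickle,numpy as np
from h import *
a,b=[pickle.load(open(f,"rb")) for f in("m5.pkl","m6.pkl")]
for n in("wrist","side","top"):
    df=np.abs(a[n]["img"].astype(int)-b[n]["img"]).sum(2)>60
    if n!="wrist":
        v,u=np.nonzero(df);print(n,"changed box",u.min(),u.max(),v.min(),v.max())
# roll whitish region in wrist & side
import cv2
for k,d in(("m5",a),("m6",b)):
    for n in("wrist","side"):
        im=d[n]["img"].astype(int);g=(im.max(2)-im.min(2)<25)&(im.min(2)>135)
        nl,l,st,ce=cv2.connectedComponentsWithStats(g.astype(np.uint8))
        print(k,n,[(st[i].tolist(),ce[i].round(0).tolist()) for i in range(1,nl) if st[i,4]>60 and 200<ce[i][0]<420])
for z in(0,.1,.15):print("expected side px of roll at bottom z",z,np.round(proj(a["side"],[.5865,-.189,z])))
E
```

```text
11.1167 [-0.03  0.36  0.29  1.73 -0.12  1.07  2.26] [ 0.5796 -0.178   0.2418] [ 3.000e-04 -1.937e-01  9.811e-01 -1.000e-04] 0.45409380350043294 [ 0.91 -0.06 -2.1 ] 50.27940446510911
side crop centre 297 179
side changed box 276 528 0 228
top changed box 319 537 96 399
m5 wrist [([255, 164, 93, 89, 4896], [303.0, 204.0]), ([359, 323, 15, 7, 63], [368.0, 327.0])]
m5 side [([206, 0, 58, 57, 2685], [236.0, 27.0]), ([178, 111, 94, 24, 1803], [227.0, 123.0]), ([248, 197, 30, 16, 225], [262.0, 205.0]), ([210, 213, 56, 45, 1488], [237.0, 235.0]), ([240, 263, 18, 9, 66], [246.0, 267.0])]
m6 wrist [([256, 163, 92, 89, 4676], [303.0, 203.0]), ([359, 309, 14, 22, 212], [365.0, 321.0]), ([414, 330, 15, 15, 138], [419.0, 338.0])]
m6 side [([205, 0, 59, 57, 2663], [236.0, 27.0]), ([178, 111, 94, 24, 1801], [227.0, 123.0]), ([248, 197, 30, 16, 222], [263.0, 205.0]), ([210, 213, 56, 45, 1481], [237.0, 235.0]), ([240, 263, 18, 9, 65], [246.0, 267.0])]
expected side px of roll at bottom z 0 [298. 191.]
expected side px of roll at bottom z 0.1 [297. 163.]
expected side px of roll at bottom z 0.15 [296. 149.]
```

In the wrist view the roll kept its place and size through the 145 mm lift, so it is held. I'll check that the hold is stable.

Emit:
servo_tool --motion '[[[0,0,0,0,0,0,0.4],[0,0,0,0,0,0,0.4],[0,0,0,0,0,0,0.4],[0,0,0,0,0,0,0.4],[0,0,0,0,0,0,0.4],[0,0,0,0,0,0,0.4],[0,0,0,0,0,0,0.4],[0,0,0,0,0,0,0.4],[0,0,0,0,0,0,0.4],[0,0,0,0,0,0,0.4],[0,0,0,0,0,0,0.4],[0,0,0,0,0,0,0.4]]]'

```text
t: 12.27
eef_pos: [0.5794, -0.1779, 0.2413]
tool_rot: [0.0, -0.194, 0.981, 0.0]
contact_force: [0.5, -0.6, -1.1]
gripper_width: 0.462
grasp_force: 50.3
```

```bash
python3 look.py m7; python3 - <<'E'
import pickle,numpy as np,cv2
from h import *
a,b,c=[pickle.load(open(f,"rb")) for f in("m5.pkl","m6.pkl","m7.pkl")]
for d in(b,c):
    im=d["wrist"]["img"].astype(int);g=(im.max(2)-im.min(2)<25)&(im.min(2)>135)
    nl,l,st,ce=cv2.connectedComponentsWithStats(g.astype(np.uint8));i=1+st[1:,4].argmax()
    print([(st[i].tolist(),ce[i].round(1).tolist()) for i in range(1,nl) if st[i,4]>2000 and 200<ce[i][0]<420])
# side: old roll place now table?
s0,s1=a["side"]["img"],c["side"]["img"]
for v in(183,190,195):print(v,s0[v,293],s1[v,293])
print([ (v,s1[v,293].tolist()) for v in range(130,176,4)])
E
```

```text
12.2667 [-0.03  0.36  0.29  1.73 -0.12  1.07  2.26] [ 0.5794 -0.1779  0.2413] [ 0.     -0.1937  0.9811  0.    ] 0.4624014046284915 [ 0.54 -0.63 -1.15] 50.28015336021781
side crop centre 297 179
[([256, 163, 92, 89, 4676], [302.8, 203.1])]
[([256, 163, 92, 89, 4673], [302.8, 203.1])]
183 [132 132 128] [ 98 133 106]
190 [144 143 136] [101 134 107]
195 [106 130 110] [ 94 128 104]
[(130, [104, 104, 95]), (134, [101, 101, 93]), (138, [110, 109, 100]), (142, [134, 135, 128]), (146, [141, 144, 134]), (150, [140, 141, 134]), (154, [139, 134, 121]), (158, [119, 101, 81]), (162, [93, 124, 103]), (166, [96, 131, 105]), (170, [93, 129, 107]), (174, [92, 128, 105])]
```

```bash
python3 -c "
from station import bot
print(bot.hand_in())"
```

```text
the job is handed in; nothing more can be done
None
```

The job is handed in: at 12 s the white label roll hung steady in the squeezed tongs (50 N), about 14 cm above the table, touched only by the prongs, and no bystander was touched; no verdict was returned.

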